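# Brace a square jar and unscrew its tight twist cap

## Robot

A 7-joint arm with a two-finger parallel gripper is mounted at the origin on the work surface. World frame = base frame: x ahead of the robot, y to its left, z up, the work surface at z = 0. Lengths are in mm, angles in rad, forces in N, time in s.
With the tool pointing down it reaches from about 400 to 850 mm from the base axis. Payload 10.4 kg.
Tool frame: the origin (TCP) lies on the centre line of the jaws, within the pads' length; the fingertips stand 25 mm ahead of it and the grasp point (between the pads) lies 6 mm ahead of it; z points along the fingers, y is the line along which they close (so a half turn about z gives the same grasp; the last joint's range is limited). The gripper opens to 85 mm and grips with 20 to 120 N. Pads are 22 mm wide; open, the fingers measure 114 mm over their backs; the gripper's body (76 mm by 85 mm) begins 54 mm behind the grasp point. The pads swing forward as they close: fully open they stand 13 mm farther back than shut.
Start: joints at [-0.023, 0.332, -0.065, 1.46, 0.022, 1.35, -0.088], TCP at [625.019, 0.018, 256.338] pointing down, gripper open.
Joint ranges: [-2.6, 2.6], [-0.5, 2.12], [-1.47, 1.34], [0.16, 2.42], [-1.27, 4.41], [0.06, 2.06], [-2.6, 2.6]. Speed limits (rad/s): [2.22, 2.22, 2.79, 2.79, 3.14, 3.14, 3.14].

## Interface

Orientations are given as [roll, pitch, yaw] about the fixed x, y, z axes, in that order (R = Rz(yaw) Ry(pitch) Rx(roll)).
In Python, from cell import r gives the robot as it stands.
- The arm moves only by the tool arm_command, never from a script. Its argument "increments" is a list of rows, each a list of 7 numbers: the turn, a rotation vector about the tool's x, y, z in degrees, then the shift along the tool's x, y, z in mm, then the finger opening in mm, from 0 to 85.4. A call has 1 to 12 rows; each row shifts and turns the commanded pose from where the row before left it, along the tool's axes as they then stand; what a row does not reach is not made up. A row lasts 1/8 s, in which the tool goes at most 62.5 mm and 10.7 degrees, less where a joint would pass 70% of its speed; a pose out of reach is approached as far as the arm can. A call is refused whole if a number of a shift passes 62.5 or a number of a turn 10.7, either way. A call with a gripper value outside its range is refused whole. The fingers move at their own pace and stop on an object; "grip_force" is the grip in N (left out, the last holds). Time passes only in rows, so rows that do not move let the fingers close. It gives the time, the measured TCP pose, the force, the opening and the grip force at its end, in the units of the state.
- r.observe(): the state, without advancing time (a new reading comes with each control period).
- r.snapshot(name): name is "scene" or "side" or "wrist"; returns a dict with "color" (420x560x3 uint8, blue, green, red), "z_map" (420x560 float32, mm along the optical axis (not along the pixel's ray), 0 where there is no reading), "K" (3x3 intrinsics, pixels), "cam_to_world" (4x4, takes a point from camera to world coordinates). Camera axes: x right, y up, looking along -z (the intrinsics and any distortion apply to the point x, -y, -z); pixel columns grow to the right and rows downward; lengths in mm; the calibration is good to about 2 mm. A picture is of the moment at which its call begins.
- r.hand_in(): hands the job in; it is judged then, once.
The state is a dict: "time_s": time; "joint_pos": joint angles; "joint_velocities": joint speeds; "joint_torque": joint torques, N m; "ee_pos": TCP position; "tool_rot": TCP orientation; "contact_force": force on the tool from outside, world axes, zero at the start; "ft_torque": the same for the moment, N m; "width": finger opening in mm; "grasp_force": force on a finger pad.
Only numpy, scipy, OpenCV 4.12 (cv2) and the standard library are available. Lean on these libraries where they do the work, as an engineer would, in place of code of your own. Each camera call takes 0.05 s, during which the arm holds its last target. There are 200 camera calls.

## Task

Slide the square glass jar along the plank, without lifting it off, through the open mouth of the steel jar brace and under its two hold-down lips until it is fully home against the back stop. With the jar braced there, unscrew its tight cap anticlockwise, stop turning once the threads let go, lift the cap straight up and finish while still holding it, level and just clear (a finger's breadth) above the jar's mouth; do not put it back down or let go. Leave everything else on the plank and the drainer tray where it stands.

Things in the scene. Friction and masses are not known exactly. Their poses are not given: they have to be found in the camera images.
- jar: Clear glass jar with a SQUARE body (the only square one), loose, 0.3-0.6 kg. Body 70 x 70 mm, 76 mm high to its flat shoulder; above it a round neck 40 mm in diameter, and the cap. Origin: centre of its underside; x, y along the square's sides, z up. Any of its four sides may lead into the brace. Its smooth base slides easily (friction 0.2). It can be slid and turned by its tight cap, but pressed down or pushed across the line between the pads it may tip about them.
- jar_mouth (a point): Centre of the jar's mouth, 111 mm above the jar's underside. On it sits a springy rubber seal that makes the cap tight: its top is 115 mm above the jar's underside with the cap on, 118 mm with the cap off. Two thread ledges lie on the neck's +x and -x sides (jar axes).
- cap: Plain metal twist cap on the square jar, a separate piece, a round shell, 62 mm outer diameter, 23 mm high, 60 g. Origin: centre of its open lower edge, 96 mm above the jar's underside while tight; z up. Two lugs inside, on its +x and -x sides, sit under the jar's ledges. It starts with its yaw between -0.33 and +0.26 rad relative to the jar's. Turning it takes about 0.2 to 0.3 N m.
- cap_top (a point): Centre of the cap's top face, 23 mm above its origin. Anticlockwise from above unscrews (clockwise soon meets a stop). The lugs are free at a cap yaw of +1.05 to +1.85 rad relative to the jar (0.8 to 1.4 rad of turning), then a stop. Free, the cap is pushed up 3 mm by the seal (under 20 N if held down) and lifts straight off; before that it cannot be lifted. 22 mm of lift clears the seal.
- brace: Steel jar brace, fixed to the plank, with a low drainer tray. Origin: on the plank, where the jar's centre is when fully home; z up. The slot runs along its y; the jar enters from -y and moves towards +y. Two upright cheeks, 84 mm high, inner faces 75 mm apart, run from y = -58 to +38 mm; the back stop's face is at y = +36 mm.
- brace_mouth (a point): Middle of the brace's mouth on the plank, 58 mm from the brace's origin towards its -y. From here two flared guide plates, 60 mm high, run outward (-y) for another 40 mm, opening to about 115 mm wide.
- brace_lips (a point): Middle of the gap between the two hold-down lips, over the home spot, 84 mm above the plank (the lips' top; their underside is at 81 mm, 5 mm over the jar's shoulder). The lips stick inwards from the cheeks and leave a 55 mm gap for the neck, from y = -40 to +38 mm of the brace; their upturned front edge reaches 89 mm.
- brace_tray (a point): Centre of the top of the drainer tray beside the brace, 50 mm above the plank (edge rails to 61 mm). The tray measures 150 mm along the brace's x and 300 mm along its y; a flap hangs folded down on its far side.
- round_jar: Round glass jar with a metal cap, 70 mm diameter, 115 mm high, loose; to be left alone. Origin: centre of its underside.
- steel_glass: Stainless steel drinking glass, 70 mm diameter at the rim, 110 mm high, loose; to be left alone. Origin: centre of its underside.
- mug: White mug on the drainer tray, 76 mm diameter, 85 mm high, its handle to its own +y; to be left alone. Origin: centre of its underside.
- small_jar: Small round capped jar on the drainer tray, 52 mm diameter, 75 mm high; to be left alone. Origin: centre of its underside.
- colander: Orange plastic colander, 200 mm diameter, 85 mm high, on the plank to the left; to be left alone. Origin: centre of its underside.
- wooden_spoon: Wooden spoon lying on the plank to the right, about 200 mm long; to be left alone. Origin: under its middle, handle to its own -x.
Not all that is in view belongs to the job. There is more than one size of the cap; the job needs the smallest.

How it is judged (in metres and radians):
On the way, in this order (a step that is already met when the one before it is completed fails the run):
1. the square jar stands fully home in the brace, its cap still on (horizontal distance between jar and brace below 0.008 m and angle between jar's own z axis and vertical below 0.12 rad and height (world z) of jar below 0.012 m and z of cap in the frame of jar below 0.1005 m and angle between the x axis of cap and the x axis of jar, either way round below 0.85 rad), for 0.2 s.
2. with the jar home, the cap is unscrewed and lifted off its threads (horizontal distance between jar and brace below 0.008 m and angle between jar's own z axis and vertical below 0.12 rad and height (world z) of jar below 0.012 m and z of cap in the frame of jar above 0.11 m), for 0.1 s.
At the end, for the whole second after the job is handed in: Jar upright on the plank, within 8 mm of home. Cap held by the fingers alone, at rest, its lower edge 119 to 165 mm above the jar's underside, within 15 mm of the jar's axis, tilted under 0.2 rad, its x axis over 0.8 rad from the jar's x axis (either way round) (horizontal distance between jar and brace below 0.008 m and angle between jar's own z axis and vertical below 0.12 rad and height (world z) of jar below 0.012 m and z of cap in the frame of jar between 0.119 and 0.165 m and horizontal distance between cap and jar below 0.015 m and angle between cap's own z axis and vertical below 0.2 rad and angle between the x axis of cap and the x axis of jar, either way round above 0.8 rad and contact force between cap and the fingers above 1 N and contact force between cap and jar below 0.1 N and linear speed of cap below 0.02 m/s); the arm keeps its last pose, push and grip.
It fails at once if the jar is tipped over or lifted off the plank (angle between jar's own z axis and vertical above 0.3 rad or height (world z) of jar above 0.025 m).
It fails at once if a bystander is knocked away or over (distance of any of round_jar, steel_glass, mug, small_jar, colander, wooden_spoon from where it was at the start of the episode above 0.03 m or angle between any of round_jar, steel_glass, mug, small_jar, colander's own z axis and vertical above 0.4 rad).
It also fails if it takes over 58 s, if anything falls off the work surface, if the arm or the gripper's body presses on something with over 40 N, if the wrist force passes 120 N, or if a joint passes its speed limit or range.

## Working session

There is one attempt and no reset: what is moved stays moved. The work goes in short steps, Python scripts to look and compute and a tool call to move; the robot and the scene stay as the last step left them, time stands still between calls to the robot, and variables do not carry over. Pictures are saved under pics/ and viewed, at most 10 in all, crops included, and the job is handed in when it is done.

Besides the shell and the picture viewer there is one more tool, called as name(argument=value, ...), one argument or row to a line, values as JSON. arm_command: Moves the arm, as the interface text tells. Its arguments: {"type":"object","properties":{"increments":{"type":"array"},"grip_force":{"type":"number"}},"required":["increments"]}

```bash
mkdir -p pics; ls
cat > h.py <<'E'
import numpy as np, cv2
from cell import r
def snap(n, f=None):
    s=r.snapshot(n)
    np.savez('pics/'+(f or n)+'.npz',**s)
    if f: cv2.imwrite(f'pics/{f}.png',s['color'])
    return s
def ray(s,u,v):
    K=s['K'];T=s['cam_to_world']
    d=np.linalg.inv(K)@np.array([u,v,1.]); d=np.array([d[0],-d[1],-d[2]])
    return T[:3,3],T[:3,:3]@d
def onplane(s,u,v,z):
    o,d=ray(s,u,v); return o+d*(z-o[2])/d[2]
def cloud(s):
    z=s['z_map'];v,u=np.mgrid[:z.shape[0],:z.shape[1]]
    d=np.linalg.inv(s['K'])@np.stack([u.ravel(),v.ravel(),np.ones(u.size)])
    d=np.stack([d[0],-d[1],-d[2]])*z.ravel()
    T=s['cam_to_world'];p=(T[:3,:3]@d).T+T[:3,3]
    p[z.ravel()==0]=np.nan
    return p.reshape(*z.shape,3)
E
python3 - <<'E'
from h import *
a=snap('scene','scene1');b=snap('side','side1')
cv2.imwrite('pics/both.png',cv2.resize(np.vstack([a['color']]),(800,600)))
print(a['K'],a['cam_to_world'],b['cam_to_world']);print(r.observe())
E
```

```text
pics
[[446.7417134    0.         275.2648528 ]
 [  0.         446.7417134  203.06592351]
 [  0.           0.           1.        ]] [[ 6.98074067e-01 -4.83176306e-01  5.28425260e-01  1.31083579e+03]
 [ 7.15855459e-01  4.54865423e-01 -5.29762596e-01 -7.17365706e+02]
 [ 1.56063548e-02  7.48089637e-01  6.63414152e-01  9.51269503e+02]
 [ 0.00000000e+00  0.00000000e+00  0.00000000e+00  1.00000000e+00]] [[ 7.64148140e-01  3.26034087e-01 -5.56578292e-01 -2.48500058e+02]
 [-6.45031140e-01  3.81510986e-01 -6.62105880e-01 -1.07086378e+03]
 [-3.52835332e-03  8.64957306e-01  5.01833049e-01  8.75372206e+02]
 [ 0.00000000e+00  0.00000000e+00  0.00000000e+00  1.00000000e+00]]
{'time_s': 0.1, 'joint_pos': array([-0.02262175,  0.33282669, -0.06472697,  1.46084212,  0.02156303,
        1.34988531, -0.08849952]), 'joint_velocities': array([-0.00086453, -0.00117756, -0.00044209, -0.00220172,  0.00200424,
        0.00034449, -0.00089602]), 'joint_torque': array([ 9.25707973e-04, -6.26745987e+01,  4.87730233e-02, -3.92438293e+01,
        1.62844139e-02,  6.89412060e-03, -5.92459219e-05]), 'ee_pos': array([6.24705001e+02, 4.00691736e-02, 2.55591536e+02]), 'tool_rot': array([-3.14032441e+00,  1.09330827e-05,  1.57085482e+00]), 'contact_force': array([ 0.65216893, -0.29320899, -0.53670232]), 'ft_torque': array([ 0.0500598 , -0.00066293,  0.02522997]), 'grasp_force': 0.0, 'width': 85.09265511886069}
```

View pics/scene1.png

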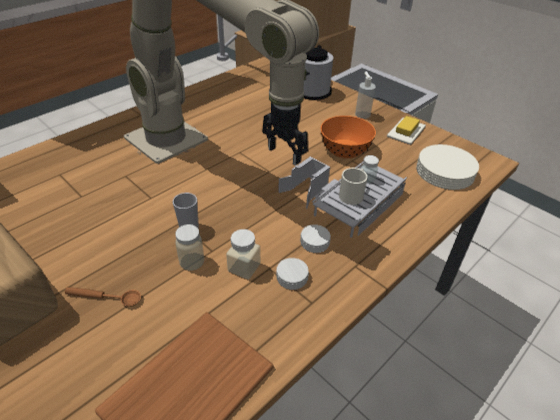

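View pics/side1.png

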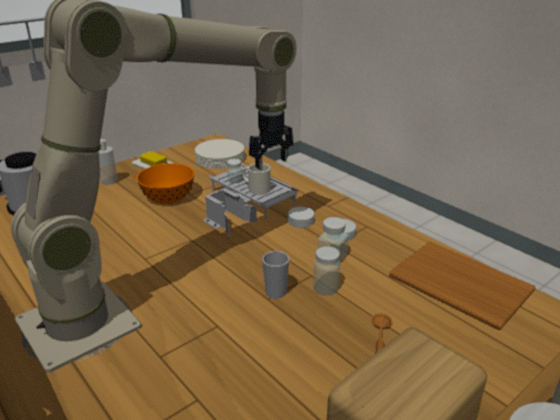

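The scene view shows the candidates for the cap: the square jar's cap at (243,241), the round jar's cap at (188,235), and loose caps at (316,237) and (293,271). The square jar at (243,252) is the one I want. The brace is at (305,180) beside the tray, and the side view agrees (jar at (333,240), brace at (230,208)).

Run:
```python
from h import *
a=dict(np.load('pics/scene1.npz'));b=dict(np.load('pics/side1.npz'))
c=cv2.resize(a['color'][140:290,160:410],None,fx=3.2,fy=3.2,interpolation=cv2.INTER_CUBIC)
cv2.imwrite('pics/crop1.png',c)
# top-down height map from both clouds
H={}
img=np.zeros((480,700,3),np.uint8)
for s in (a,b):
    p=cloud(s).reshape(-1,3);p=p[np.isfinite(p[:,0])]
    np.save('pics/cl_%d.npy'%(s is b),p)
    i=((p[:,0]-420)*1.4).astype(int);j=((250-p[:,1])*1.4).astype(int)
    o=np.argsort(p[:,2]);i,j,z=i[o],j[o],p[o,2]
    k=(i>=0)&(i<480)&(j>=0)&(j<700)&(z<140)&(z>6)
    m=img[:,:,0 if s is a else 2]
    m[479-i[k],j[k]]=np.clip(z[k]*1.8+40,0,255)
cv2.imwrite('pics/top.png',img)
# cap top: points with z 112..126
for n,s in (('a',a),('b',b)):
    p=cloud(s); 
    m=((p[...,2]>108)&(p[...,2]<128)).astype(np.uint8)
    nn,l,st,ce=cv2.connectedComponentsWithStats(m)
    for q in range(1,nn):
        if st[q,4]>60: w=p[l==q];print(n,st[q],ce[q].round(),np.median(w,0).round(1),w.min(0).round(),w.max(0).round())
```

```text
a [302   0  39   9 109] [318.   3.] [-413.  1311.7  118. ] [-435. 1206.  108.] [-384. 1484.  128.]
a [412   2 148  46 605] [487.  25.] [ 416.  1731.8  117.8] [ -56. 1709.  108.] [ 768. 1757.  128.]
a [306  66  27  10 108] [319.  72.] [185.2 657.7 118. ] [138. 620. 108.] [203. 737. 128.]
a [359  83  17  12 116] [366.  89.] [412.5 680.1 122.9] [367. 659. 108.] [438. 732. 128.]
a [141 109  41  16 199] [162. 119.] [ 61.1 -37.1 118.1] [-24. -77. 108.] [ 80.  52. 128.]
a [364 156  15  12 154] [371. 162.] [714.1 303.4 120.9] [688. 283. 108.] [735. 332. 127.]
a [344 169  22  11 109] [355. 174.] [714.2 222.5 118.3] [696. 188. 108.] [754. 232. 128.]
a [341 179  26  12 132] [353. 185.] [752.3 165.6 117.5] [701. 155. 108.] [771. 210. 128.]
a [176 225  23  18 332] [187. 234.] [ 571.4 -300.5  113.5] [ 539. -329.  108.] [ 600. -269.  120.]
a [231 230  24  20 381] [243. 239.] [ 689.  -210.2  117.4] [ 654. -240.  108.] [ 717. -176.  123.]
a [  0 275  47  37 349] [ 23. 295.] [ 479.  -686.1  117.4] [ 458. -738.  108.] [ 485. -627.  128.]
b [295  35 265  64 957] [435.  68.] [2332.   597.3  117.9] [2251.
[... 375 characters left out ...]
 [684. 284. 108.] [734. 332. 128.]
b [248 170  23  10 123] [259. 175.] [709.2 168.1 118.4] [691. 153. 108.] [759. 216. 128.]
b [  1 178  28   9 142] [ 15. 182.] [ 73.9 641.8 117.7] [ 47. 619. 108.] [112. 705. 128.]
b [323 217  23  15 273] [334. 224.] [ 679.2 -211.5  118.7] [ 649. -239.  108.] [ 716. -173.  125.]
b [316 246  24  17 291] [327. 253.] [ 564.7 -300.3  114.9] [ 535. -328.  108.] [ 599. -267.  120.]
b [ 36 278  65  32 461] [ 70. 300.] [-18.1 -63.4 117.9] [-72. -77. 108.] [ 70.  12. 128.]
b [455 387  30  33 152] [470. 405.] [ 417.1 -807.4  118.8] [ 363. -810.  108.] [ 467. -804.  128.]
b [327 403  20  17 117] [335. 413.] [ 219.1 -665.8  119.8] [ 217. -690.  108.] [ 224. -643.  128.]
```

View pics/crop1.png

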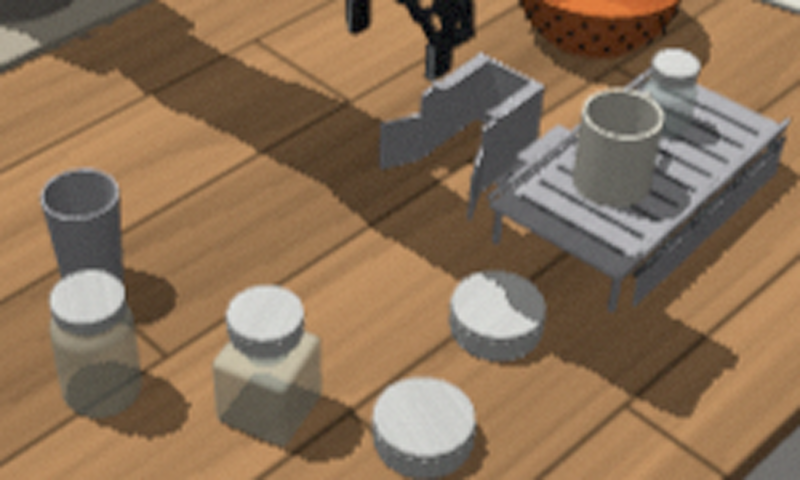

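View pics/top.png

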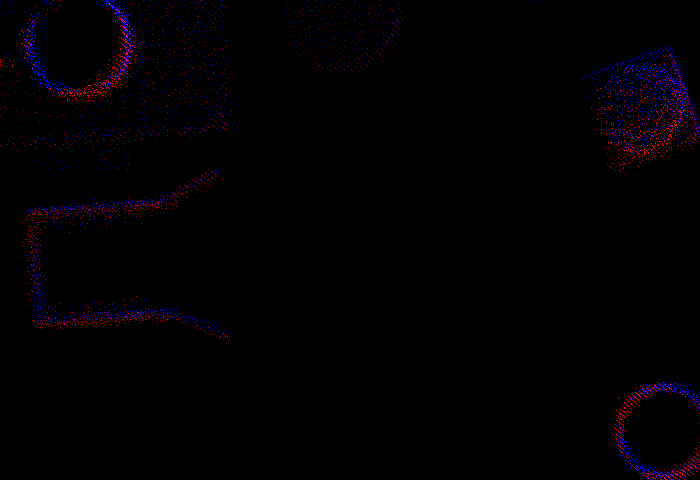

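The crop confirms the choice: the square-bodied jar carries its own cap, and the two loose caps are bigger decoys. In the top map the brace slot runs roughly along world y, at about 0.06 rad, open towards -y. The jar body is turned by about 0.33 rad. Next I'll fit these numbers.

Run:
```python
from h import *
for k in (0,1):
    p=np.load(f'pics/cl_{k}.npy')
    b=p[(p[:,0]>500)&(p[:,0]<650)&(p[:,1]>85)&(p[:,1]<250)&(p[:,2]>15)&(p[:,2]<100)]
    print('brace',k,len(b),'z pct',np.percentile(b[:,2],[50,95,99,100]).round(1))
    ch=b[(b[:,1]>135)&(b[:,1]<215)&(b[:,2]<76)]
    for nm,q in (('lo',ch[ch[:,0]<573]),('hi',ch[ch[:,0]>573])):
        f=np.polyfit(q[:,1],q[:,0],1);print(nm,len(q),f.round(4),'x at 188',np.polyval(f,188).round(1),'res',np.std(q[:,0]-np.polyval(f,q[:,1])).round(1))
    t=b[(b[:,2]>79)&(b[:,2]<87)]; print('top',t.min(0).round(),t.max(0).round())
    bs=b[(b[:,0]>550)&(b[:,0]<595)]
    print('backstop y',np.percentile(bs[:,1],[5,50,95]).round(1),'z',np.percentile(bs[:,2],[5,95,99.5]).round(1))
    low=b[b[:,0]<573];print('x<573 ymin/max',low[:,1].min().round(),low[:,1].max().round(), 'zmax by y', [(int(y),round(float(b[(abs(b[:,1]-y)<4)][:,2].max()),1)) for y in range(95,240,12)])
    j=p[(abs(p[:,0]-685)<65)&(abs(p[:,1]+209)<65)]
    s=j[(j[:,2]>71)&(j[:,2]<81)].astype(np.float32)
    print('shoulder',len(s),cv2.minAreaRect(s[:,:2].copy()))
    s=j[(j[:,2]>15)&(j[:,2]<81)].astype(np.float32);print('body',cv2.minAreaRect(s[:,:2].copy()))
    c=j[(j[:,2]>100)&(j[:,2]<124)].astype(np.float32);print('cap',cv2.minEnclosingCircle(c[:,:2].copy()),np.percentile(c[:,2],[50,90]))
```

```text
brace 0 1034 z pct [49.9 82.8 85.8 88.2]
lo 192 [-7.540000e-02  5.503376e+02] x at 188 536.2 res 1.5
hi 241 [9.500000e-03 6.185329e+02] x at 188 620.3 res 10.1
top [531. 129.  79.] [623. 230.  87.]
backstop y [220.5 224.1 228.9] z [33.2 81.2 83.1]Traceback (most recent call last):
  File "<stdin>", line 12, in <module>
    return umr_maximum(a, axis, None, out, keepdims, initial, where)
ValueError: zero-size array to reduction operation maximum which has no identity
```

Run:
```python
from h import *
for k in (0,1):
    p=np.load(f'pics/cl_{k}.npy')
    b=p[(p[:,0]>500)&(p[:,0]<627)&(p[:,1]>85)&(p[:,1]<250)&(p[:,2]>15)&(p[:,2]<100)]
    ch=b[(b[:,1]>140)&(b[:,1]<215)&(b[:,2]<76)]
    for nm,q in (('lo',ch[ch[:,0]<555]),('hi',ch[(ch[:,0]>590)])):
        f=np.polyfit(q[:,1],q[:,0],1);e=q[:,0]-np.polyval(f,q[:,1]);q=q[abs(e)<4];f=np.polyfit(q[:,1],q[:,0],1)
        print(k,nm,len(q),f.round(4),'x at 188',np.polyval(f,188).round(1),'res',np.std(q[:,0]-np.polyval(f,q[:,1])).round(1))
    t=b[(b[:,2]>77)&(b[:,2]<92)].astype(np.float32); print('top',cv2.minAreaRect(t[:,:2].copy()))
    bs=b[(b[:,0]>550)&(b[:,0]<595)&(b[:,2]>30)]
    print('backstop y',np.percentile(bs[:,1],[5,50,95]).round(1),np.polyfit(bs[:,0],bs[:,1],1).round(3),'z',np.percentile(bs[:,2],[5,95,99.5]).round(1))
    j=p[(abs(p[:,0]-685)<65)&(abs(p[:,1]+209)<65)]
    s=j[(j[:,2]>71)&(j[:,2]<81)].astype(np.float32)
    print('shoulder',len(s),cv2.minAreaRect(s[:,:2].copy()))
    s=j[(j[:,2]>15)&(j[:,2]<81)].astype(np.float32);print('body',cv2.minAreaRect(s[:,:2].copy()))
    c=j[(j[:,2]>100)&(j[:,2]<124)].astype(np.float32);print('cap',cv2.minEnclosingCircle(c[:,:2].copy()),np.percentile(c[:,2],[50,90]))
```

```text
0 lo 173 [-7.810000e-02  5.508249e+02] x at 188 536.1 res 1.4
0 hi 196 [-7.000000e-02  6.285218e+02] x at 188 615.4 res 1.3
top ((576.461669921875, 178.70738220214844), (88.09830474853516, 101.4029541015625), 2.9488444328308105)
backstop y [220.4 224.  228.9] [8.40000e-02 1.76432e+02] z [36.8 81.3 83.1]
shoulder 254 ((687.283203125, -208.2910919189453), (70.96819305419922, 69.18606567382812), 20.630918502807617)
body ((686.9059448242188, -209.5123291015625), (72.69869232177734, 70.89241790771484), 21.059072494506836)
cap ((686.48193359375, -207.33633422851562), 32.545501708984375) [117.18904114 119.54713974]
1 lo 218 [-7.65000e-02  5.47573e+02] x at 188 533.2 res 1.8
1 hi 202 [-6.850000e-02  6.252071e+02] x at 188 612.3 res 1.8
top ((575.163818359375, 180.9989776611328), (91.21149444580078, 104.39166259765625), 3.196901798248291)
backstop y [220.8 226.3 231. ] [ 0.217 99.774] z [46.  84.2 86.3]
shoulder 211 ((682.879638671875, -208.49276733398438), (73.90045166015625, 69.16907501220703), 19.471914291381836)
body ((682.4385375976562, -208.67295837402344), (73.97666931152344, 72.2784652709961), 20.32450294494629)
cap ((684.2095947265625, -206.36717224121094), 35.086204528808594) [118.18930817 121.05626526]
```

arm_command(
  increments=[
    [0, 0, 0, -41.6, 12, 8, 85],
    [0, 0, 0, -41.6, 12, 8, 85],
    [0, 0, 0, -41.6, 12, 8, 85],
    [0, 0, 0, -41.6, 12, 8, 85],
    [0, 0, 0, -41.6, 12, 8, 85],
    [0, 0, 9.9, 0, 0, 0, 85],
    [0, 0, 9.9, 0, 0, 0, 85],
    [0, 0, 9.9, 0, 0, 0, 85],
    [0, 0, 9.9, 0, 0, 0, 85],
    [0, 0, 10, 0, 0, 0, 85],
    [0, 0, 10, 0, 0, 0, 85],
    [0, 0, 10, 0, 0, 0, 85],
  ],
  grip_force=60,
)

```text
time_s: 1.6
ee_pos: [684.8, -207.8, 215.7]
tool_rot: [-3.141, 0.001, 0.35]
contact_force: [-0.2, -0.1, 0.1]
width: 84.7
grasp_force: 0.0
```

Run:
```python
from h import *
s=snap('wrist','w1'); o=r.observe();print({k:np.round(o[k],3) for k in ('time_s','ee_pos','tool_rot','joint_pos')})
p=cloud(s);q=p[np.isfinite(p[...,0])]
q=q[(abs(q[:,0]-685)<70)&(abs(q[:,1]+209)<70)].astype(np.float32)
c=q[(q[:,2]>112)&(q[:,2]<124)];print(len(c));print('cap',cv2.minEnclosingCircle(c[:,:2].copy()),np.median(c,0))
t=q[(q[:,2]>66)&(q[:,2]<84)];print(len(t),cv2.minAreaRect(t[:,:2].copy()))
```

```text
{'time_s': np.float64(1.65), 'ee_pos': array([ 684.858, -207.717,  215.682]), 'tool_rot': array([-3.141e+00,  1.000e-03,  3.420e-01]), 'joint_pos': array([ 0.074,  0.561,  0.243,  1.246, -0.132,  1.351, -0.919])}
7260
cap ((683.6481323242188, -204.05917358398438), 31.722185134887695) [ 685.69806  -203.37512   119.566414]
2065 ((701.2531127929688, -197.8101348876953), (34.43009948730469, 70.05079650878906), 17.84034538269043)
```

View pics/w1.png

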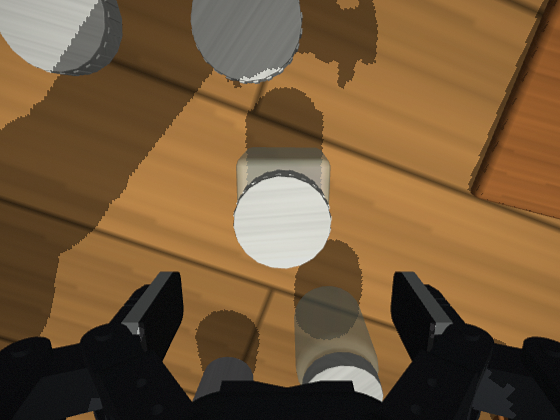

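The wrist view shows the cap as a clean disc at (282,220), centred between the fingers. The square body beneath is aligned with the tool axes. Now I'll descend and grip.

arm_command(
  increments=[
    [0, 0, 0, 0.4, -2.2, 30, 85],
    [0, 0, 0, 0, 0, 30, 85],
    [0, 0, 0, 0, 0, 25, 85],
    [0, 0, 0, 0, 0, 15.7, 85],
    [0, 0, 0, 0, 0, 0, 55],
    [0, 0, 0, 0, 0, 0, 55],
    [0, 0, 0, 0, 0, 0, 55],
    [0, 0, 0, 0, 0, 0, 55],
    [0, 0, 0, 0, 0, 0, 55],
  ],
  grip_force=60,
)

```text
time_s: 2.78
ee_pos: [684.9, -205.7, 116.2]
tool_rot: [3.141, -0.001, 0.356]
contact_force: [-0.5, 1.9, 0.5]
width: 60.9
grasp_force: 66.4
```

arm_command(
  increments=[
    [0, 0, 8.1, 0, 0, 0, 55],
    [0, 0, 8.1, 0, 0, 0, 55],
    [0, 0, 0, -5, -15, 0, 55],
    [0, 0, 0, -9, -28, 0, 55],
    [0, 0, 0, -9, -28, 0, 55],
    [0, 0, 0, -9, -28, 0, 55],
    [0, 0, 0, -9, -28, 0, 55],
    [0, 0, 0, -9, -28, 0, 55],
    [0, 0, 0, -9, -28, 0, 55],
    [0, 0, 0, -9, -28, 0, 55],
    [0, 0, 0, -9, -29, 0, 55],
    [0, 0, 0, -5.2, -19.6, 0, 55],
  ],
)

```text
time_s: 4.28
ee_pos: [582.9, 48.9, 116.1]
tool_rot: [-3.141, -0.001, 0.077]
contact_force: [1.9, -0.8, -0.1]
width: 60.9
grasp_force: 66.6
```

Run:
```python
from h import *
o=r.observe();print({k:np.round(o[k],3) for k in ('time_s','ee_pos','tool_rot','joint_pos','contact_force')})
a=snap('scene','scene2');b=snap('side','side2');w=snap('wrist','w2')
for k,s in (('scene',a),('side',b),('wrist',w)):
    p=cloud(s).reshape(-1,3);p=p[np.isfinite(p[:,0])]
    q=p[(abs(p[:,0]-584)<60)&(abs(p[:,1]-47)<60)].astype(np.float32)
    for lo,hi in ((15,79),(70,80)):
        t=q[(q[:,2]>lo)&(q[:,2]<hi)]; print(k,lo,len(t),cv2.minAreaRect(t[:,:2].copy()) if len(t) else '')
    c=p[(p[:,1]>140)&(p[:,1]<215)&(p[:,2]<76)&(p[:,2]>15)&(p[:,0]<627)&(p[:,0]>500)]
    for h in (c[c[:,0]<555],c[c[:,0]>590]):
        if len(h)<40: continue
        f=np.polyfit(h[:,1],h[:,0],1);h=h[abs(h[:,0]-np.polyval(f,h[:,1]))<4];f=np.polyfit(h[:,1],h[:,0],1);print(' cheek',len(h),f[0].round(3),np.polyval(f,188).round(1))
W=cv2.resize(w['color'],(400,300));A=cv2.resize(a['color'][120:270,220:420],(400,300))
B=cv2.resize(b['color'][140:290,180:380],(400,300))
cv2.imwrite('pics/m2.png',np.vstack([np.hstack([A,B]),np.hstack([W,W*0])]))
```

```text
{'time_s': np.float64(4.275), 'ee_pos': array([582.937,  48.914, 116.095]), 'tool_rot': array([-3.141e+00, -1.000e-03,  7.700e-02]), 'joint_pos': array([-0.339,  0.362,  0.215,  1.742, -0.087,  1.046, -1.588]), 'contact_force': array([ 1.887, -0.835, -0.138])}
scene 15 597 ((610.307373046875, 45.093658447265625), (122.98379516601562, 59.80924987792969), 48.64765167236328)
scene 70 172 ((584.9215087890625, 43.94096755981445), (72.44328308105469, 71.53309631347656), 6.194509029388428)
 cheek 157 -0.086 536.5
 cheek 195 -0.081 615.4
side 15 652 ((560.0021362304688, 45.33679962158203), (66.44392395019531, 124.74494171142578), 52.93714904785156)
side 70 185 ((579.8500366210938, 47.79058074951172), (70.1158218383789, 71.0879898071289), 6.14195442199707)
 cheek 212 -0.078 533.3
 cheek 176 -0.072 612.2
wrist 15 8360 ((586.5977172851562, 58.31912612915039), (115.26271057128906, 84.91856384277344), 7.193319797515869)
wrist 70 5576 ((600.5174560546875, 52.909690856933594), (34.849021911621094, 70.30866241455078), 5.209897518157959)
 cheek 5586 -0.069 535.1
 cheek 2339 -0.069 614.2
```

View pics/m2.png

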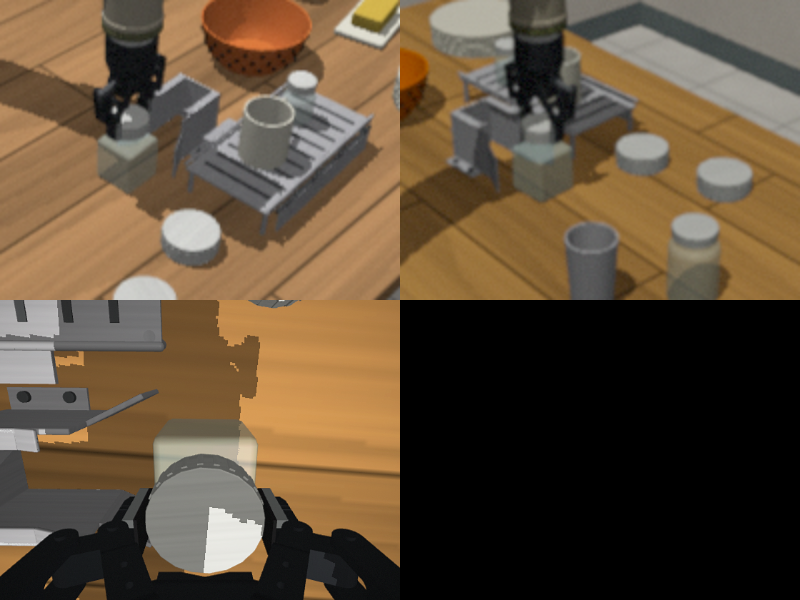

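The montage shows the jar in front of the flared mouth, upright and almost aligned. The wrist view has the jar shoulder behind the cap and the guide plate on its left, which is the +y side. I'll correct by +1.6 mm and about -1.2 degrees, then go in.

arm_command(
  increments=[
    [0, 0, 1.2, 1.6, -4, 0, 55],
    [0, 0, 0, -0.2, -12, 0, 55],
    [0, 0, 0, -0.2, -12, 0, 55],
    [0, 0, 0, -0.2, -12, 0, 55],
    [0, 0, 0, -0.2, -12, 0, 55],
    [0, 0, 0, -0.2, -12, 0, 55],
    [0, 0, 0, -0.2, -12, 0, 55],
    [0, 0, 0, -0.2, -12, 0, 55],
    [0, 0, 0, -0.2, -12, 0, 55],
    [0, 0, 0, -0.2, -10, 0, 55],
  ],
)

```text
time_s: 5.68
ee_pos: [576.9, 140.8, 118.7]
tool_rot: [3.122, 0.007, 0.042]
contact_force: [-33.5, -62.7, 64.7]
width: 60.9
grasp_force: 73.6
```

arm_command(
  increments=[
    [0, 0, 0, 0, 12, 0, 55],
    [0, 0, 0, 0, 3, 0, 55],
    [0, 0, 0, 0, 0, 0, 55],
  ],
)

```text
time_s: 6.05
ee_pos: [577.0, 136.9, 117.0]
tool_rot: [3.136, 0.005, 0.049]
contact_force: [-19.4, -19.6, 30.2]
width: 60.8
grasp_force: 69.5
```

Run:
```python
from h import *
o=r.observe();print({k:np.round(o[k],3) for k in ('time_s','ee_pos','tool_rot','joint_pos','contact_force','ft_torque')})
a=snap('scene','scene3');b=snap('side','side3');w=snap('wrist','w3')
for k,s in (('scene',a),('side',b),('wrist',w)):
    p=cloud(s).reshape(-1,3);p=p[np.isfinite(p[:,0])]
    c=p[(p[:,1]>140)&(p[:,1]<215)&(p[:,2]<76)&(p[:,2]>15)&(p[:,0]<627)&(p[:,0]>500)]
    t=p[(abs(p[:,0]-575)<60)&(p[:,1]>90)&(p[:,1]<230)&(p[:,2]>81)&(p[:,2]<96)]
    print(k,len(t),t.min(0).round() if len(t) else '',t.max(0).round() if len(t) else '')
W=cv2.resize(w['color'],(400,300));A=cv2.resize(a['color'][140:215,260:360],(400,300),interpolation=cv2.INTER_CUBIC)
B=cv2.resize(b['color'][155:230,200:300],(400,300),interpolation=cv2.INTER_CUBIC)
cv2.imwrite('pics/m3.png',np.vstack([np.hstack([A,B]),np.hstack([W,cv2.resize(w['color'][200:420,120:420],(400,300))])]))
```

```text
{'time_s': np.float64(6.05), 'ee_pos': array([576.975, 136.946, 116.992]), 'tool_rot': array([3.136, 0.005, 0.049]), 'joint_pos': array([-0.462,  0.38 ,  0.183,  1.713, -0.073,  1.062, -1.778]), 'contact_force': array([-19.437, -19.635,  30.247]), 'ft_torque': array([-4.876,  4.03 ,  0.135])}
scene 73 [549. 100.  81.] [620. 227.  95.]
side 129 [529.  94.  81.] [598. 230.  96.]
wrist 7435 [532. 136.  81.] [618. 230.  90.]
```

View pics/m3.png

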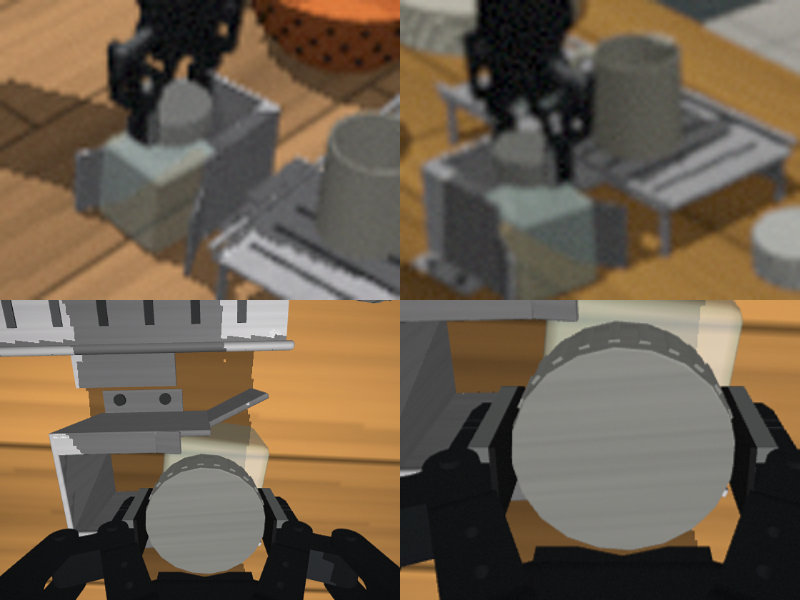

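The montage shows the jar halfway in, and its body seems shifted about 8 mm back relative to the cap (right edge at column 268 against 257 before). It may be tilted, or its top edge may be caught on a lip. I'll check the planes from depth.

Run:
```python
from h import *
def plane(q):
    c=np.median(q,0);n=None
    for _ in range(3):
        n=np.linalg.svd(q-q.mean(0),full_matrices=False)[2][2];n*=np.sign(n[2]);e=(q-q.mean(0))@n;q=q[abs(e)<2.5]
    return n.round(3),q.mean(0).round(1),len(q),q.min(0).round(),q.max(0).round()
for f,cy in (('w2',49),('w3',137)):
    s=dict(np.load(f'pics/{f}.npz'));p=cloud(s);m=np.isfinite(p[...,0])
    q=p[m]; d=q-np.array([580,cy,0])
    print(f,'cap',plane(q[(abs(d[:,0])<26)&(abs(d[:,1])<26)&(q[:,2]>110)&(q[:,2]<130)]))
    # glass shoulder just on +x side of cap
    k=(d[:,0]>30)&(d[:,0]<46)&(d[:,1]>-50)&(d[:,1]<(8 if f=='w3' else 40))&(q[:,2]>55)&(q[:,2]<100)
    print('  shoulder',plane(q[k]))
    g=s['color'][275:312,330:400] if 0 else None
s=dict(np.load('pics/w3.npz'));p=cloud(s)
for row in (300,310,320): print([(c,p[row,c].round().tolist()) for c in range(215,400,12)])
```

```text
w2 cap (array([-0.   , -0.007,  1.   ]), array([582.2,  49.9, 119.8]), 16384, array([554.,  23., 117.]), array([606.,  75., 122.]))
  shoulder (array([0.97 , 0.054, 0.238]), array([615. ,  53.7,  71.1]), 2968, array([610.,  20.,  55.]), array([619.,  87., 100.]))
w3 cap (array([0.012, 0.007, 1.   ]), array([580.3, 137.2, 120.7]), 16981, array([554., 111., 118.]), array([606., 163., 123.]))
  shoulder (array([0.949, 0.312, 0.051]), array([619. , 134.5,  68.9]), 735, array([613., 115.,  55.]), array([626., 145.,  86.]))
[(215, [580.0, 164.0, 120.0]), (227, [581.0, 159.0, 121.0]), (239, [581.0, 155.0, 121.0]), (251, [581.0, 151.0, 120.0]), (263, [582.0, 146.0, 121.0]), (275, [582.0, 142.0, 121.0]), (287, [582.0, 138.0, 120.0]), (299, [582.0, 134.0, 121.0]), (311, [582.0, 129.0, 121.0]), (323, [582.0, 125.0, 121.0]), (335, [583.0, 120.0, 121.0]), (347, [584.0, 116.0, 122.0]), (359, [583.0, 112.0, 120.0]), (371, [583.0, 108.0, 121.0]), (383, [589.0, 106.0, 130.0]), (395, [590.0, 103.0, 131.0])]
[(215, [576.0, 164.0, 120.0]), (227, [577.0, 159.0, 121.0]), (239, [577.0, 155.0, 120.0]), (251
[... 166 characters left out ...]
 121.0]), (323, [579.0, 125.0, 122.0]), (335, [579.0, 120.0, 122.0]), (347, [578.0, 116.0, 120.0]), (359, [578.0, 111.0, 120.0]), (371, [580.0, 108.0, 122.0]), (383, [588.0, 108.0, 135.0]), (395, [589.0, 104.0, 136.0])]
[(215, [573.0, 164.0, 121.0]), (227, [572.0, 159.0, 120.0]), (239, [573.0, 155.0, 121.0]), (251, [572.0, 151.0, 120.0]), (263, [573.0, 146.0, 121.0]), (275, [574.0, 142.0, 121.0]), (287, [574.0, 137.0, 122.0]), (299, [574.0, 133.0, 121.0]), (311, [574.0, 129.0, 121.0]), (323, [574.0, 124.0, 120.0]), (335, [575.0, 120.0, 121.0]), (347, [574.0, 115.0, 120.0]), (359, [575.0, 111.0, 121.0]), (371, [577.0, 107.0, 124.0]), (383, [584.0, 107.0, 135.0]), (395, [590.0, 107.0, 144.0])]
```

Run:
```python
from h import *
s=dict(np.load('pics/w3.npz'));c=s['color'][140:290,180:400]
c=cv2.resize(c,(800,545),interpolation=cv2.INTER_CUBIC);cv2.imwrite('pics/c3.png',c)
```

```text
(no output)
```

View pics/c3.png

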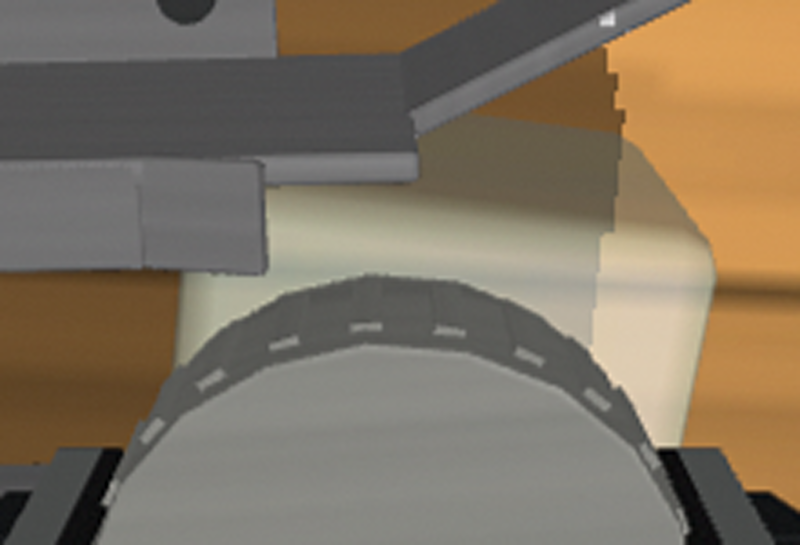

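The close crop shows the jar yawed clockwise by about 0.2 rad against the slot. Its leading +x corner caught on the cheek because I had it about 2 mm too far to +x. I'll back out to the mouth, re-measure, and re-align.

arm_command(
  increments=[
    [0, 0, 0, 0, 6, 0, 55],
    [0, 0, 0, 0, 12, 0, 55],
    [0, 0, 0, 0, 15, 0, 55],
    [0, 0, 0, 0, 20, 0, 55],
    [0, 0, 0, 0, 20, 0, 55],
    [0, 0, 0, 0, 20, 0, 55],
    [0, 0, 0, 0, 4, 0, 55],
    [0, 0, 0, 0, 0, 0, 55],
  ],
)

```text
time_s: 7.2
ee_pos: [584.1, 46.2, 116.1]
tool_rot: [-3.14, -0.002, 0.053]
contact_force: [0.8, 2.0, 4.7]
width: 60.5
grasp_force: 67.2
```

Run:
```python
from h import *
o=r.observe();print({k:np.round(o[k],3) for k in ('time_s','ee_pos','tool_rot','contact_force','ft_torque')})
x,y=o['ee_pos'][:2]
a=snap('scene','scene4');b=snap('side','side4');w=snap('wrist','w4')
for k,s in (('scene',a),('side',b),('wrist',w)):
    p=cloud(s).reshape(-1,3);p=p[np.isfinite(p[:,0])]
    q=p[(abs(p[:,0]-x)<50)&(abs(p[:,1]-y+3)<50)].astype(np.float32)
    t=q[(q[:,2]>70)&(q[:,2]<80)]; print(k,len(t),cv2.minAreaRect(t[:,:2].copy()) if len(t) else '',cv2.boxPoints(cv2.minAreaRect(t[:,:2].copy())).round().tolist())
    c=q[(q[:,2]>114)&(q[:,2]<123)];c=c[np.hypot(c[:,0]-x,c[:,1]-y)<36]
    print('  cap x range',np.percentile(c[:,0],[0.5,99.5]).round(1),np.median(c[:,2]))
cv2.imwrite('pics/c4.png',cv2.resize(w['color'][130:420,100:460],(745,600),interpolation=cv2.INTER_CUBIC))
```

```text
{'time_s': np.float64(7.2), 'ee_pos': array([584.142,  46.195, 116.116]), 'tool_rot': array([-3.14e+00, -2.00e-03,  5.30e-02]), 'contact_force': array([0.845, 2.019, 4.703]), 'ft_torque': array([ 0.112, -0.245, -0.003])}
scene 175 ((584.7434692382812, 41.012962341308594), (69.11206817626953, 69.10526275634766), 1.7877469062805176) [[549.0, 74.0], [551.0, 5.0], [620.0, 8.0], [618.0, 77.0]]
  cap x range [555.9 617.5] 117.22553
side 187 ((581.1183471679688, 40.3448600769043), (70.95443725585938, 73.54300689697266), 3.628549337387085) [[543.0, 75.0], [548.0, 1.0], [619.0, 6.0], [614.0, 79.0]]
  cap x range [553.5 606.4] 119.06617
wrist 5119 ((600.2757568359375, 45.43281555175781), (69.98225402832031, 34.47048568725586), 89.1499252319336) [[583.0, 11.0], [617.0, 10.0], [618.0, 80.0], [584.0, 81.0]]
  cap x range [554.7 614.1] 119.626274
```

View pics/c4.png

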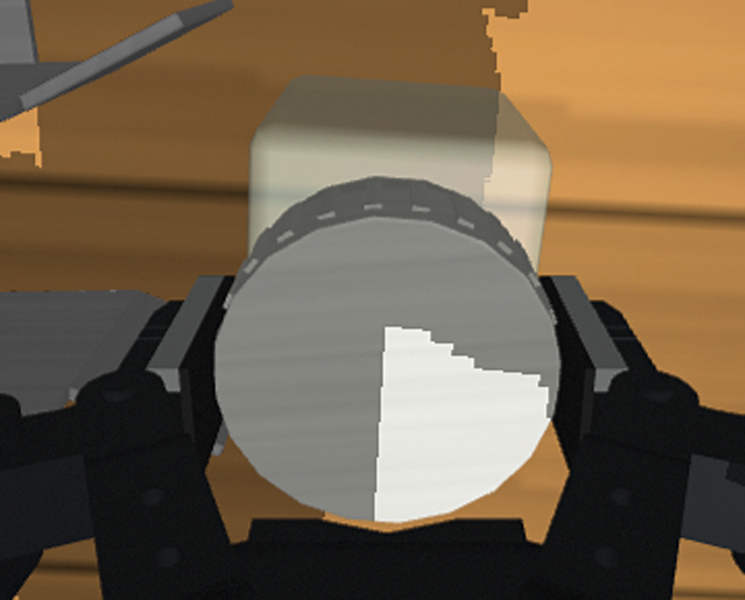

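The crop shows the jar fully out, upright, and rotated a little clockwise relative to the tool (body edges at columns 250 and 550). I'll turn it about 4 degrees anticlockwise and creep in while watching the force.

arm_command(
  increments=[
    [0, 0, -4, -0.5, 0, 0, 55],
    [0, 0, 0, 0.5, -10, 0, 55],
    [0, 0, 0, 0.5, -10, 0, 55],
    [0, 0, 0, 0.5, -10, 0, 55],
    [0, 0, 0, 0.5, -10, 0, 55],
    [0, 0, 0, 0.4, -8, 0, 55],
    [0, 0, 0, 0.4, -8, 0, 55],
    [0, 0, 0, 0.2, -4, 0, 55],
    [0, 0, 0, 0, 0, 0, 55],
  ],
)

```text
time_s: 8.48
ee_pos: [579.1, 105.1, 116.0]
tool_rot: [3.141, -0.001, 0.122]
contact_force: [1.1, -1.5, 6.5]
width: 61.2
grasp_force: 67.3
```

```bash
cat > st.py <<'E'
from h import *
o=r.observe();print({k:np.round(o[k],3).tolist() for k in ('time_s','ee_pos','tool_rot','contact_force','ft_torque','joint_pos')})
E
python3 - <<'E'
exec(open('st.py').read())
x,y=o['ee_pos'][:2]
w=snap('wrist','w5');p=cloud(w).reshape(-1,3);p=p[np.isfinite(p[:,0])]
q=p[(abs(p[:,0]-x)<45)&(abs(p[:,1]-y+3)<42)].astype(np.float32);t=q[(q[:,2]>70)&(q[:,2]<80)]
print(cv2.minAreaRect(t[:,:2].copy()),cv2.boxPoints(cv2.minAreaRect(t[:,:2].copy())).round(1).tolist())
c=p[(p[:,1]>140)&(p[:,1]<215)&(p[:,2]<76)&(p[:,2]>15)&(p[:,0]<627)&(p[:,0]>500)]
for h in (c[c[:,0]<555],c[c[:,0]>590]):
    f=np.polyfit(h[:,1],h[:,0],1);h=h[abs(h[:,0]-np.polyval(f,h[:,1]))<3];f=np.polyfit(h[:,1],h[:,0],1);print(' cheek',len(h),f[0].round(3),np.polyval(f,[188,y]).round(1))
E
```

```text
{'time_s': 8.475, 'ee_pos': [579.097, 105.136, 116.04], 'tool_rot': [3.141, -0.001, 0.122], 'contact_force': [1.064, -1.542, 6.478], 'ft_torque': [-0.56, -0.07, -0.041], 'joint_pos': [-0.408, 0.368, 0.183, 1.731, -0.075, 1.048, -1.649]}
((599.1775512695312, 106.46011352539062), (41.61137771606445, 72.11024475097656), 3.959977865219116) [[575.9000244140625, 141.0], [580.9000244140625, 69.0999984741211], [622.4000244140625, 71.9000015258789], [617.4000244140625, 143.89999389648438]]
 cheek 3241 -0.07 [535.  540.8]
 cheek 2913 -0.07 [614.2 619.9]
```

arm_command(
  increments=[
    [0, 0, 0, 0.4, -8, 0, 55],
    [0, 0, 0, 0.4, -8, 0, 55],
    [0, 0, 0, 0.4, -8, 0, 55],
    [0, 0, 0, 0.3, -6, 0, 55],
    [0, 0, 0, 0.2, -4, 0, 55],
  ],
)

```text
time_s: 9.15
ee_pos: [576.7, 138.3, 116.1]
tool_rot: [3.14, -0.001, 0.122]
contact_force: [0.9, -5.6, 6.7]
width: 60.9
grasp_force: 67.3
```

arm_command(
  increments=[
    [0, 0, 0, 0.4, -8, 0, 55],
    [0, 0, 0, 0.4, -8, 0, 55],
    [0, 0, 0, 0.4, -8, 0, 55],
    [0, 0, 0, 0.4, -8, 0, 55],
    [0, 0, 0, 0.4, -8, 0, 55],
    [0, 0, 0, 0.2, -3, 0, 55],
  ],
)

```text
time_s: 9.9
ee_pos: [573.6, 181.6, 116.1]
tool_rot: [3.14, -0.001, 0.122]
contact_force: [0.2, -4.9, 5.6]
width: 60.6
grasp_force: 67.3
```

arm_command(
  increments=[
    [0, 0, 0, 0.1, -2, 0, 55],
    [0, 0, 0, 0.1, -2, 0, 55],
    [0, 0, 0, 0.1, -1.5, 0, 55],
    [0, 0, 0, 0, 0, 0, 55],
  ],
)

```text
time_s: 10.4
ee_pos: [573.3, 186.8, 116.0]
tool_rot: [3.14, -0.001, 0.122]
contact_force: [0.3, -3.6, 7.2]
width: 60.7
grasp_force: 67.4
```

arm_command(
  increments=[
    [0, 0, 0, 0.1, -1.5, 0, 55],
    [0, 0, 0, 0.1, -1.5, 0, 55],
    [0, 0, 0, 0, -1, 0, 55],
    [0, 0, 0, 0, 0, 0, 55],
  ],
)

```text
time_s: 10.9
ee_pos: [573.1, 190.6, 116.0]
tool_rot: [3.14, -0.001, 0.121]
contact_force: [0.3, -4.9, 8.0]
width: 61.1
grasp_force: 67.4
```

arm_command(
  increments=[
    [0, 0, 0, 0.1, -1, 0, 55],
    [0, 0, 0, 0, -1, 0, 55],
    [0, 0, 0, 0, -1, 0, 55],
    [0, 0, 0, 0, 0, 0, 55],
  ],
)

```text
time_s: 11.4
ee_pos: [573.0, 192.2, 116.0]
tool_rot: [3.139, -0.001, 0.121]
contact_force: [1.7, -8.6, 8.3]
width: 60.6
grasp_force: 67.5
```

Run:
```python
exec(open('st.py').read())
w=snap('wrist','w6');a=snap('scene','scene6')
cv2.imwrite('pics/c6.png',np.hstack([cv2.resize(w['color'],(400,300)),cv2.resize(a['color'][130:220,260:380],(400,300),interpolation=cv2.INTER_CUBIC)]))
for s in (w,a):
    p=cloud(s).reshape(-1,3);p=p[np.isfinite(p[:,0])]
    b=p[(p[:,0]>550)&(p[:,0]<595)&(p[:,2]>30)&(p[:,2]<86)&(p[:,1]>212)&(p[:,1]<240)]
    print(len(b),np.percentile(b[:,1],[1,5,50,95]).round(1) if len(b) else '')
```

```text
{'time_s': 11.4, 'ee_pos': [573.024, 192.233, 116.043], 'tool_rot': [3.139, -0.001, 0.121], 'contact_force': [1.665, -8.633, 8.263], 'ft_torque': [-1.807, -0.15, 0.166], 'joint_pos': [-0.521, 0.399, 0.149, 1.686, -0.063, 1.062, -1.804]}
1504 [212.6 214.8 227.  230.8]
12 [214.3 216.5 224.1 228.4]
```

View pics/c6.png

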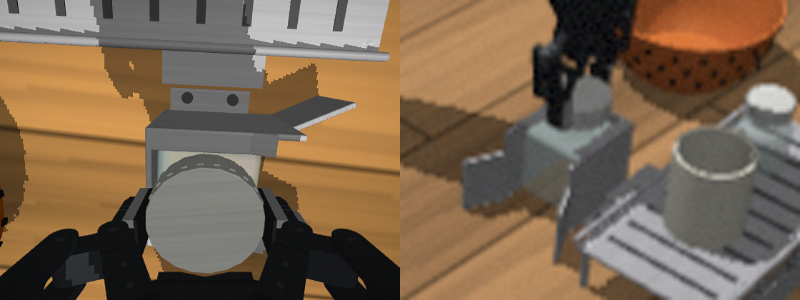

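The jar's leading edge is at column 157 against the back stop at about 155, and the push force is rising, so the jar is home. Unscrewing starts next.

arm_command(
  increments=[
    [0, 0, 0, 0, -1, 0, 55],
    [0, 0, 0, 0, 0, 0, 55],
    [0, 0, 0, 0, 0, 0, 55],
    [0, 0, -7, 0, 0, 0, 55],
    [0, 0, -7, 0, 0, 0, 55],
    [0, 0, -7, 0, 0, 0, 55],
    [0, 0, -7, 0, 0, 0, 55],
    [0, 0, -7, 0, 0, 0, 55],
    [0, 0, 0, 0, 0, 0, 55],
  ],
  grip_force=80,
)

```text
time_s: 12.62
ee_pos: [572.9, 193.3, 116.2]
tool_rot: [3.139, 0.001, 0.733]
contact_force: [-0.8, -8.3, 11.0]
width: 60.3
grasp_force: 85.8
```

```bash
python3 st.py
```

```text
{'time_s': 12.625, 'ee_pos': [572.861, 193.253, 116.201], 'tool_rot': [3.139, 0.001, 0.733], 'contact_force': [-0.826, -8.285, 10.98], 'ft_torque': [-1.809, 0.093, -0.115], 'joint_pos': [-0.438, 0.398, 0.044, 1.68, -0.017, 1.064, -1.227]}
```

arm_command(
  increments=[
    [0, 0, -5, 0, 0, 0, 55],
    [0, 0, -5, 0, 0, 0, 55],
    [0, 0, 0, 0, 0, 0, 55],
  ],
)

```text
time_s: 13.0
ee_pos: [572.9, 192.8, 116.3]
tool_rot: [3.139, 0.002, 0.906]
contact_force: [-1.6, -9.6, 11.4]
width: 60.8
grasp_force: 85.9
```

arm_command(
  increments=[
    [0, 0, -5, 0, 0, 0, 55],
    [0, 0, -5, 0, 0, 0, 55],
    [0, 0, 0, 0, 0, 0, 55],
  ],
)

```text
time_s: 13.38
ee_pos: [573.0, 192.6, 116.5]
tool_rot: [3.139, 0.002, 1.08]
contact_force: [-1.8, -11.2, 13.5]
width: 60.2
grasp_force: 86.0
```

Run:
```python
exec(open('st.py').read())
w=snap('wrist','w7')
cv2.imwrite('pics/c7.png',w['color'])
p=cloud(w).reshape(-1,3);p=p[np.isfinite(p[:,0])]
c=p[np.hypot(p[:,0]-573,p[:,1]-193)<24];c=c[(c[:,2]>110)&(c[:,2]<130)];print(np.median(c,0))
```

```text
{'time_s': 13.375, 'ee_pos': [573.021, 192.552, 116.45], 'tool_rot': [3.139, 0.002, 1.08], 'contact_force': [-1.756, -11.169, 13.456], 'ft_torque': [-2.248, 0.279, -0.109], 'joint_pos': [-0.39, 0.399, -0.014, 1.677, 0.01, 1.066, -0.898]}
[573.60511795 194.1435966  119.88507256]
```

arm_command(
  increments=[
    [0, 0, -5, 0, 0, 0, 55],
    [0, 0, 0, 0, 0, 0, 55],
  ],
)

```text
time_s: 13.68
ee_pos: [573.0, 192.9, 116.7]
tool_rot: [3.139, 0.002, 1.168]
contact_force: [-3.0, -10.1, 14.2]
width: 60.3
grasp_force: 86.1
```

arm_command(
  increments=[
    [0, 0, -5, 0, 0, 0, 55],
    [0, 0, 0, 0, 0, 0, 55],
  ],
)

```text
time_s: 13.92
ee_pos: [572.9, 193.0, 116.8]
tool_rot: [3.14, 0.002, 1.255]
contact_force: [-4.0, -9.2, 15.6]
width: 60.2
grasp_force: 86.2
```

```bash
python3 st.py
```

```text
{'time_s': 13.925, 'ee_pos': [572.932, 193.042, 116.764], 'tool_rot': [3.14, 0.002, 1.255], 'contact_force': [-4.016, -9.164, 15.636], 'ft_torque': [-2.092, 0.52, -0.079], 'joint_pos': [-0.367, 0.399, -0.044, 1.675, 0.023, 1.068, -0.733]}
```

arm_command(
  increments=[
    [0, 0, 0, 0, 0, -2, 55],
    [0, 0, 0, 0, 0, 0, 55],
    [0, 0, 0, 0, 0, 0, 55],
  ],
)

```text
time_s: 14.3
ee_pos: [572.6, 193.3, 118.1]
tool_rot: [3.14, 0.002, 1.255]
contact_force: [-1.2, -7.3, 10.7]
width: 60.4
grasp_force: 85.7
```

```bash
python3 st.py
```

```text
{'time_s': 14.3, 'ee_pos': [572.645, 193.331, 118.127], 'tool_rot': [3.14, 0.002, 1.255], 'contact_force': [-1.181, -7.339, 10.743], 'ft_torque': [-1.799, 0.279, -0.115], 'joint_pos': [-0.367, 0.398, -0.044, 1.674, 0.022, 1.071, -0.734]}
```

arm_command(
  increments=[
    [0, 0, 0, 0, 0, -2, 55],
    [0, 0, 0, 0, 0, 0, 55],
    [0, 0, 0, 0, 0, 0, 55],
  ],
)

```text
time_s: 14.68
ee_pos: [571.9, 193.9, 119.2]
tool_rot: [-3.141, 0.002, 1.255]
contact_force: [-1.8, -5.5, 4.8]
width: 60.3
grasp_force: 86.7
```

Run:
```python
exec(open('st.py').read())
for f in ('w6','w7','w8'):
    w=snap('wrist','w8') if f=='w8' else dict(np.load(f'pics/{f}.npz'))
    p=cloud(w);i=np.isfinite(p[...,0]);q=p[i]
    c=q[np.hypot(q[:,0]-573,q[:,1]-193)<24];c=c[(c[:,2]>110)&(c[:,2]<140)];print(f,np.median(c[:,2]).round(1))
```

```text
{'time_s': 14.675, 'ee_pos': [571.947, 193.887, 119.221], 'tool_rot': [-3.141, 0.002, 1.255], 'contact_force': [-1.753, -5.452, 4.784], 'ft_torque': [-1.298, 0.121, -0.072], 'joint_pos': [-0.368, 0.396, -0.044, 1.673, 0.021, 1.074, -0.734]}
w6 119.6
w7 119.9
w8 122.6
```

Run:
```python
from h import *
S={f:dict(np.load(f'pics/{f}.npz')) for f in ('w6','w7','w8')}
for f,w in S.items():
    q=cloud(w).reshape(-1,3);q=q[np.isfinite(q[:,0])];d=q[:,:2]-[573,191]
    e=np.array([[np.cos(.072),np.sin(.072)],[-np.sin(.072),np.cos(.072)]]);u=d@e.T
    # gap between lips, behind the lips' front edge too
    for nm,k in (('gap',(abs(u[:,0])<24)&(abs(u[:,1])<32)),('front',(abs(u[:,0])<30)&(u[:,1]<-22)&(u[:,1]>-34)),('lip',(abs(u[:,0])>29)&(abs(u[:,0])<36)&(abs(u[:,1])<30))):
        z=q[k,2];h,b=np.histogram(z,np.arange(62,96,2));print(f,nm,dict((int(x),int(n)) for x,n in zip(b,h) if n>15))
    g=w['color'];print(g.shape)
```

```text
w6 gap {74: 559, 76: 1023}
w6 front {72: 32, 74: 309, 76: 378, 82: 30, 84: 122, 86: 41}
w6 lip {82: 559, 84: 1581, 86: 27}
(420, 560, 3)
w7 gap {72: 16, 74: 805, 76: 947}
w7 front {}
w7 lip {74: 36, 76: 36, 82: 458, 84: 1116}
(420, 560, 3)
w8 gap {74: 623, 76: 1104}
w8 front {}
w8 lip {76: 49, 82: 424, 84: 1082}
(420, 560, 3)
```

The jar's shoulder stayed at about 76 mm while the cap rose 2.7 mm, so the threads are free. I'll lift straight up.

arm_command(
  increments=[
    [0, 0, 0, 0, 0, -3, 55],
    [0, 0, 0, 0, 0, -4, 55],
    [0, 0, 0, 0, 0, -5, 55],
    [0, 0, 0, 0, 0, -5, 55],
    [0, 0, 0, 0, 0, -5, 55],
    [0, 0, 0, 0, 0, -5, 55],
    [0, 0, 0, 0, 0, -5, 55],
    [0, 0, 0, 0, 0, -3, 55],
    [0, 0, 0, 0, 0, 0, 55],
    [0, 0, 0, 0, 0, 0, 55],
    [0, 0, 0, 0, 0, 0, 55],
  ],
)

```text
time_s: 16.1
ee_pos: [572.0, 195.3, 154.4]
tool_rot: [-3.141, 0.0, 1.257]
contact_force: [0.4, -0.6, -0.5]
width: 60.4
grasp_force: 87.9
```

Run:
```python
exec(open('st.py').read())
print(o['width'],o['grasp_force'],o['joint_velocities'].round(4))
w=snap('wrist','w9');q=cloud(w).reshape(-1,3);q=q[np.isfinite(q[:,0])];x,y=o['ee_pos'][:2]
c=q[np.hypot(q[:,0]-x,q[:,1]-y)<24];c=c[c[:,2]>130];print('cap top',np.median(c[:,2]),np.linalg.lstsq(np.c_[c[:,:2],np.ones(len(c))],c[:,2],rcond=None)[0][:2])
d=q[:,:2]-[573,191];k=(abs(d[:,0])<24)&(abs(d[:,1])<38);z=q[k,2];h,b=np.histogram(z,np.arange(62,170,2));print(dict((int(a),int(n)) for a,n in zip(b,h) if n>15))
for n in ('scene','side'):
    p=cloud(snap(n,n+'9')).reshape(-1,3);p=p[np.isfinite(p[:,0])]
    t=p[(abs(p[:,0]-573)<26)&(abs(p[:,1]-190)<45)&(p[:,2]>105)&(p[:,2]<124)];print(n,'seal',len(t),np.median(t,0).round(1) if len(t) else '')
    t=p[(abs(p[:,0]-574)<30)&(abs(p[:,1]-188)<50)&(p[:,2]>71)&(p[:,2]<80)];print('shoulder y',len(t),t.min(0).round(),t.max(0).round())
```

```text
{'time_s': 16.1, 'ee_pos': [571.966, 195.318, 154.397], 'tool_rot': [-3.141, 0.0, 1.257], 'contact_force': [0.385, -0.598, -0.529], 'ft_torque': [0.029, 0.009, -0.032], 'joint_pos': [-0.368, 0.361, -0.045, 1.642, 0.017, 1.14, -0.732]}
60.42210166772392 87.87141971290112 [-0.0003  0.001  -0.0013 -0.0017  0.0008  0.0005  0.0013]
cap top 158.1419537667844 [0.34017651 1.01956337]
{66: 30, 68: 53, 70: 159, 72: 196, 74: 1078, 76: 1352, 78: 20, 82: 107, 84: 169, 134: 21, 136: 90, 138: 123, 140: 177, 142: 173, 144: 183, 146: 198, 148: 195, 150: 217, 152: 313, 154: 278, 156: 11522, 158: 5739}
scene seal 75 [581.4 176.3 112.1]
shoulder y 129 [545. 148.  71.] [602. 233.  80.]
side seal 102 [567.8 177.5 114.1]
shoulder y 93 [549. 147.  71.] [603. 230.  79.]
```

```bash
python3 -c "
from cell import r
print(r.hand_in())"
```

```text
the job is handed in; nothing more can be done
None
```

I handed the job in at about 16 s. The jar is home in the brace and its cap is unscrewed and held level. By the last depth reading the cap's lower edge is about 135 mm above the jar's underside, roughly 17 mm clear of the seal. The first push into the brace jammed with about 63 N of push, so I backed out, re-aligned and slid it in cleanly. No verdict came back.

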